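# Draw the nest forward with the pull hook and bolt it there

### The job

With the orange pull hook, catch the yellow ring under the clear guard and draw the nest forward until it is against its front stop, keeping your fingers off the nest itself. Then unhook, put the pull hook down on the bench away from the ring, and push the red-topped bolt across until it is fully home in the red keeper. Do not shoot the bolt before the nest is forward, and leave the other things on the bench where they are.

Things in the scene. Friction and masses are not known exactly. Their poses are not given: they have to be found in the camera images.
- fixture: Aluminium assembly fixture, fixed to the bench. Origin on the bench (z = 0) under the middle of the guard's front edge; x points into the fixture, away from the robot, y to its left. Its base plate (10 mm high, 190 mm wide) with a rail at each side (27 mm high, y = +-72 to 94 mm) reaches forward to x = -60 mm.
- guard_edge (a point): Middle of the front edge of the clear guard plate (yellow strip on top), the ledge over the nest, 190 mm wide, covering fixture x = 0 to 210 mm. This point is on its underside, 105 mm above the bench; its top is 111 mm above the bench. Side walls below it have inner faces at y = +-82 mm.
- bolt_block (a point): Top centre of the bolt's aluminium block on the fixture's right, 28 mm high, fixture x = -67 to -17 mm, y = -234 to -92 mm. Two steel guides on it, 20 mm long in y and 38 mm wide in x, with tops 60 mm above the bench, are centred at y = -105 and -220 mm.
- nest_slide (a joint): The nest (grey carriage plate 140 x 136 mm, top 27 mm above the bench, carrying white housing and red keeper) slides along the fixture's x: 0 = right back under the guard, grows in metres as it comes towards the robot, 0.110 = against its front stop. Starts between 0 and 0.025. Stays where it is left; friction about 2.5 N plus light damping (8 N per m/s).
- eye (a point): Flat yellow pull ring at the middle of the nest's front edge, under the guard. This point is the ring's centre, 36 mm above the bench, at fixture x = 38 mm minus the nest_slide joint, y = 0; axes as the fixture's. Hole vertical, 30 mm inner, 46 mm outer diameter, bar 8 mm thick; a 10 mm stem joins its far side to the nest. 22 mm clear between ring and base plate.
- nest: The sliding nest with all it carries: ring, keeper and a white cast housing with two steel connectors (112 x 70 x 44 mm, its top 71 mm above the bench). Origin at the middle of the plate's front edge, 13 mm above the bench, at fixture x = 60 mm minus the nest_slide joint; axes as the fixture's. Not to be touched with the fingers.
- bolt (a joint): Lock bolt, steel rod 12 mm in diameter with rounded ends along the fixture's y axis, at fixture x = -42 mm, 44 mm above the bench. 0 = drawn back (right), grows in metres as it slides to the fixture's +y (left), 0.050 = fully home, against its stop. Starts between 0 and 0.010, stays where it is left; friction about 3 N, light damping (8 N per m/s).
- bolt_post (a point): Middle of the red thumb post on the bolt, 90 mm above the bench. The post is 16 mm in diameter with a 22 mm ball on top (centre 96 mm, top 107 mm above the bench); push it from its right side towards the fixture's +y. It travels with the bolt from fixture y = -190 mm (joint 0) to -140 mm (joint 0.050), between the two guides.
- bolt_tip (a point): Left end of the bolt rod, 44 mm above the bench, at fixture y = -75 mm plus the bolt joint.
- keeper_mouth (a point): Centre of the mouth of the red keeper (bridge 38 mm wide, 30 mm deep along y, slot 18 mm wide along y) on the right edge of the nest, 44 mm above the bench, at fixture y = -64 mm. It is in line with the bolt when the nest is within about 3 mm of its front stop; otherwise the bolt runs against its cheek or misses it.
- hook_rod: Loose pull hook, about 0.22 kg: orange handle 90 (x) x 24 (y) x 44 mm high, standing on its flat underside on the bench at the left. Origin at the centre of that underside, x towards the hook. A steel rod 8 mm thick leaves the handle's front 34 mm up, runs to x = 155 mm, there turns straight down and ends 4 mm above the underside. Grip the handle's sides from above.
- hook_tip (a point): Lower end of the downturned hook: 155 mm ahead of the handle's origin, 4 mm above its underside.
- rod_grip (a point): Middle of the orange handle, 22 mm above its underside.
- screwdriver: loose screwdriver, lying on the bench at the right; leave alone. Origin on its underside
- red_box: loose closed red box 110 x 70 x 50 mm (x, y, z), left of the fixture; leave alone. Origin at the centre of its underside
- oil_bottle: loose white bottle with red cap, 56 mm diameter, 130 mm high, at the right rear; leave alone. Origin at the centre of its underside
- coupling: loose upright steel pipe coupling, 48 mm diameter, 65 mm high, right of the fixture; leave alone. Origin at the centre of its underside
- parts_tray: loose open blue tray 140 x 100 x 40 mm, right front; leave alone. Origin at the centre of its underside
- wrench: loose steel wrench lying on the bench at the far left; leave alone. Origin on its underside
Mind the look-alikes: they are no part of the job. Several things look just like the hook_rod: the one meant starts farthest to the robot's left.

How it is judged:
By the outcome, as a careful person would: the job done as asked, in the order asked, and still so for the second after the job is handed in, with the robot touching nothing.
It also fails if it takes over 58 s, if anything falls off the work surface, if the arm or the gripper's body presses on something with over 40 N, if the wrist force passes 120 N, or if a joint passes its speed limit or range.

### The arm

A 7-joint arm with a two-finger parallel gripper is mounted at the origin on the work surface. World frame = base frame: x ahead of the robot, y to its left, z up, the work surface at z = 0. Lengths are in m, angles in rad, forces in N, time in s.
With the tool pointing down it reaches from about 0.4 to 0.85 m from the base axis. Payload 10.4 kg.
Tool frame: the origin (TCP) lies between the finger pads; the fingertips stand 19 mm ahead of it and the grasp point (between the pads) is the TCP; z points along the fingers, y is the line along which they close (so a half turn about z gives the same grasp; the last joint's range is limited). The gripper opens to 87 mm and grips with 3 to 60 N. Pads are 19 mm wide; open, the fingers measure 117 mm over their backs; the gripper's body (75 mm by 190 mm) begins 51 mm behind the grasp point.
Start: joints at [-1.225, 0.332, -0.065, 1.46, 0.022, 1.35, -0.088], TCP at [0.225, 0.583, 0.242] pointing down, gripper open.
Joint ranges: [-2.6, 2.6], [-0.5, 2.12], [-1.47, 1.34], [0.16, 2.42], [-1.27, 4.41], [0.06, 2.06], [-2.6, 2.6]. Speed limits (rad/s): [2.22, 2.22, 2.79, 2.79, 3.14, 3.14, 3.14].

### API

Orientations are given as a 3x3 rotation matrix whose columns are the frame's x, y, z axes.
In Python, from bench import sensors, eyes, workorder gives the robot as it stands.
- The arm moves only by the tool send_rows, never from a script. Its argument "plan" is a list of rows, each a list of 3 entries, a list of its own where there are three numbers: the shift along the tool's x, y, z each as a share of 0.2 m, from -1 to 1, then the turn, a rotation vector about the tool's x, y, z each as a share of 90 degrees, from -1 to 1, then the closure, from -1 (fully open) to 1 (shut). In form: [[[tx, ty, tz], [wx, wy, wz], grip], ...]. A call has 1 to 20 rows; each row shifts and turns the commanded pose from where the row before left it, along the tool's axes as they then stand; what a row does not reach is not made up. A row lasts 1/12 s, in which the tool goes at most 41.7 mm and 7.16 degrees, less where a joint would pass 70% of its speed; a pose out of reach is approached as far as the arm can. A call with a number of a shift or a turn outside -1 to 1 is refused whole. A call with a gripper value outside its range is refused whole. The fingers move at their own pace and stop on an object; "grip_force" is the grip in N (left out, the last holds). Time passes only in rows, so rows that do not move let the fingers close. It gives the time, the measured TCP pose, the force, the opening and the grip force at its end, in the units of the state.
- sensors.state(): the state, without advancing time (a new reading comes with each control period).
- eyes.snapshot(name): name is "scene" or "top"; returns a dict with "image" (420x560x3 uint8, red, green, blue), "K" (3x3 intrinsics, pixels), "k1" (the pictures are not rectified: a ray, as slopes to the right and down, at radius r is drawn at 1 + k1 r^2 times it, then the intrinsics apply), "R" (3x3) and "t" (3): a world point X has camera coordinates R X + t. Camera axes: x right, y down, z forward; pixel columns grow to the right and rows downward; lengths in m; the calibration is good to about 2 mm. A picture is of the moment at which its call begins. There is no depth.
- workorder.sign_off(): hands the job in; it is judged then, once.
The state is a dict: "time_s": time; "joint_positions": joint angles; "qd": joint speeds; "joint_efforts": joint torques, N m; "tcp_pos": TCP position; "orientation": TCP orientation; "ft_force": force on the tool from outside, world axes, zero at the start; "moment": the same for the moment, N m; "finger_gap": finger opening in m; "grasp_force": force on a finger pad.
Only numpy, scipy, OpenCV 4.12 (cv2) and the standard library are available. Lean on these libraries where they do the work, as an engineer would, in place of code of your own. Each camera call takes 0.05 s, during which the arm holds its last target. There are 200 camera calls.

## Working session

There is one attempt and no reset: what is moved stays moved. The work goes in short steps, Python scripts to look and compute and a tool call to move; the robot and the scene stay as the last step left them, time stands still between calls to the robot, and variables do not carry over. Pictures are saved under pics/ and viewed, at most 10 in all, crops included, and the job is handed in when it is done.

Besides the shell and the picture viewer there is one more tool, called after "Request:" as name(argument=value, ...) on one line, values as JSON. send_rows: Moves the arm, as the interface text tells. Its arguments: {"type":"object","properties":{"plan":{"type":"array","items":{"type":"array"}},"grip_force":{"type":"number"}},"required":["plan"]}

```bash
mkdir -p pics; cat > h.py <<'E'
import numpy as np, cv2
from bench import sensors, eyes, workorder
def snap(n,f=None):
    s=eyes.snapshot(n)
    if f: cv2.imwrite('pics/'+f,s['image'][:,:,::-1])
    return s
def ray(s,u,v):
    K=np.array(s['K']);k=s['k1']
    d=np.array([(u-K[0,2])/K[0,0],(v-K[1,2])/K[1,1]]);p=d.copy()
    for _ in range(20): p=d/(1+k*(p@p))
    R=np.array(s['R']);t=np.array(s['t'])
    return -R.T@t, R.T@np.array([p[0],p[1],1])
def onz(s,u,v,z):
    c,d=ray(s,u,v); return c+d*(z-c[2])/d[2]
def proj(s,X):
    K=np.array(s['K']);q=np.array(s['R'])@np.array(X)+np.array(s['t']);p=q[:2]/q[2]
    p=p*(1+s['k1']*(p@p)); return [K[0,0]*p[0]+K[0,2],K[1,1]*p[1]+K[1,2]]
E
python3 - <<'E'
from h import *
np.set_printoptions(precision=4,suppress=True)
for n in('scene','top'):
    s=snap(n,n+'0.png');print(n,s['K'],s['k1'],s['R'],s['t'])
print(sensors.state())
E
```

```text
scene [[410.6063   0.     279.9621]
 [  0.     410.6063 204.5611]
 [  0.       0.       1.    ]] -0.007257283197530673 [[-0.877   0.4802 -0.0188]
 [ 0.3397  0.5917 -0.7311]
 [-0.3399 -0.6476 -0.682 ]] [ 0.4643 -0.1158  1.4298]
top [[387.3614   0.     276.305 ]
 [  0.     387.3614 214.535 ]
 [  0.       0.       1.    ]] 0.0269646477256492 [[ 0.0251 -0.9997 -0.0075]
 [-0.9976 -0.0245 -0.0649]
 [ 0.0647  0.0091 -0.9979]] [0.032  0.5251 1.3033]
{'time_s': 0.1, 'joint_positions': array([-1.2246,  0.3328, -0.0647,  1.4609,  0.0216,  1.3499, -0.0885]), 'qd': array([ 0.0002, -0.0012,  0.0008, -0.0009,  0.0006, -0.0001, -0.    ]), 'joint_efforts': array([  0.0013, -62.4548,   0.0243, -39.0716,  -0.0614,   0.0367,
         0.    ]), 'tcp_pos': array([0.2252, 0.5827, 0.2408]), 'orientation': array([[-0.9328,  0.3605, -0.0004],
       [ 0.3605,  0.9328, -0.0012],
       [-0.    , -0.0013, -1.    ]]), 'ft_force': array([0.4534, 0.2476, 0.5125]), 'moment': array([0.0014, 0.025 , 0.0549]), 'grasp_force': 0.0, 'finger_gap': 0.08695607302769584}
```

View pics/scene0.png

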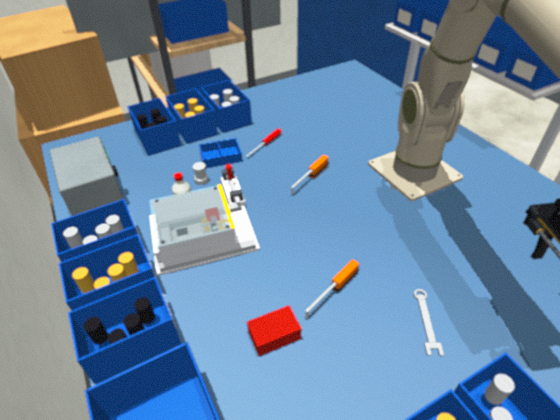

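View pics/top0.png

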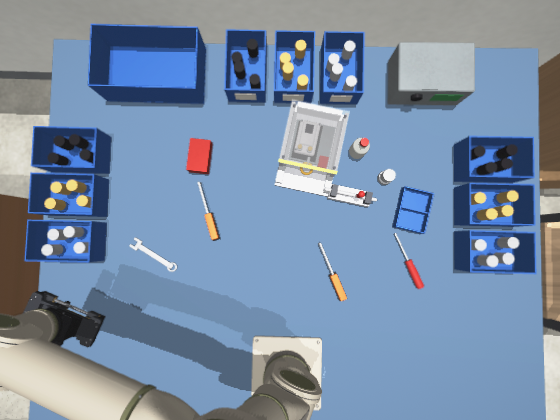

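The top view shows two orange-handled hooks, at (210,226) on the left and (338,288) near the centre. There is also a red screwdriver at (415,275). The one meant is the leftmost, at (210,226). The fixture is near (310,155), with the yellow strip at (308,167) and the bolt post at (362,195).

```bash
python3 - <<'E'
from h import *
np.set_printoptions(precision=4,suppress=True)
t=snap('top');s=snap('scene')
a=cv2.resize(t['image'][175:250,180:240],None,fx=6,fy=6,interpolation=cv2.INTER_CUBIC)
b=cv2.resize(t['image'][145:215,265:385],None,fx=5,fy=5,interpolation=cv2.INTER_CUBIC)
a=cv2.resize(a,(int(a.shape[1]*350/a.shape[0]),350))
c=np.hstack([a[:, :200] if a.shape[1]<200 else a,b]);c=cv2.resize(c,(800,int(c.shape[0]*800/c.shape[1])))
cv2.imwrite('pics/crop1.png',c[:,:,::-1]);print(a.shape,b.shape,c.shape)
for nm,q in(('top',t),('scene',s)):
    hsv=cv2.cvtColor(q['image'],cv2.COLOR_RGB2HSV)
    for col,lo,hi in(('or',(8,150,120),(19,255,255)),('ye',(22,120,120),(33,255,255)),('red',(0,170,100),(6,255,255))):
        m=cv2.inRange(hsv,lo,hi)
        n,l,st,ce=cv2.connectedComponentsWithStats(m)
        for i in range(1,n):
            if st[i,4]>8:
                pts=np.argwhere(l==i)[:,::-1].astype(np.float32);r=cv2.minAreaRect(pts)
                print(nm,col,st[i,4],ce[i].round(1),[np.round(x,1) for x in r], onz(q,*ce[i],0.044).round(3))
E
```

```text
(350, 280, 3) (350, 600, 3) (318, 800, 3)
top or 35 [213.9 226.5] [array([213.3, 225.6]), array([26.3,  4.7]), np.float64(81.3)] [0.477 0.252 0.044]
top or 13 [206.2 218.2] [array([206.1, 218.6]), array([9. , 1.3]), np.float64(80.5)] [0.505 0.279 0.044]
top or 42 [335.  287.3] [array([335.2, 287.6]), array([26.5,  1.7]), np.float64(67.8)] [ 0.287 -0.154  0.044]
top or 10 [344.3 297. ] [array([344.4, 297.1]), array([1.7, 4.4]), np.float64(14.0)] [ 0.257 -0.185  0.044]
top red 641 [198.4 155. ] [array([198.4, 154.9]), array([20.2, 31.9]), np.float64(6.8)] [0.717 0.312 0.044]
top red 28 [360.5 193.9] [array([360.3, 194.3]), array([4.9, 7.1]), np.float64(45.0)] [ 0.598 -0.235  0.044]
top red 127 [413.9 273.8] [array([414.1, 273.9]), array([28.7,  6.1]), np.float64(65.2)] [ 0.338 -0.412  0.044]
scene or 157 [318.7 164.1] [array([318.5, 164. ]), array([ 7.8, 21.9]), np.float64(45.0)] [ 0.295 -0.152  0.044]
scene or 307 [345.6 273.3] [array([345.2, 273.8]), array([ 9.9, 31.8]), np.float64(45.0)] [0.484 0.272 0.044]
scene ye 23 [192.1 100.6] [array([192. , 100.5]), array([3., 6.]), np.float6
[... 767 characters left out ...]
.float64(90.0)] [ 1.089 -0.071  0.044]
scene ye 90 [101. 282.] [array([100.8, 281.8]), array([ 6.9, 13.9]), np.float64(68.2)] [ 1.045 -0.014  0.044]
scene ye 77 [445.1 416.9] [array([445.5, 416.5]), array([ 5., 15.]), np.float64(90.0)] [0.519 0.654 0.044]
scene red 66 [272.2 135.9] [array([272. , 136.1]), array([ 4.1, 17.4]), np.float64(52.1)] [ 0.351 -0.384  0.044]
scene red 35 [229.  171.7] [array([229.1, 171.9]), array([12.3,  3.1]), np.float64(80.5)] [ 0.577 -0.268  0.044]
scene red 29 [178.  176.6] [array([178., 177.]), array([6., 4.]), np.float64(90.0)] [ 0.735 -0.328  0.044]
scene red 1504 [273.8 329.5] [array([274.5, 329.7]), array([34.4, 47.5]), np.float64(68.2)] [0.721 0.323 0.044]
```

View pics/crop1.png

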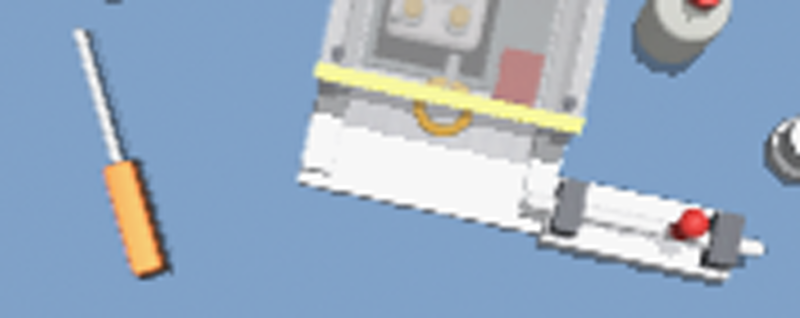

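```bash
cat > m.py <<'E'
from h import *
np.set_printoptions(precision=4,suppress=True)
def mask(q,lo,hi,roi):
    x0,y0,x1,y1=roi;hsv=cv2.cvtColor(q['image'],cv2.COLOR_RGB2HSV)
    m=cv2.inRange(hsv,lo,hi);o=np.zeros_like(m);o[y0:y1,x0:x1]=m[y0:y1,x0:x1];return o
def cen(m):
    p=np.argwhere(m>0)[:,::-1].astype(float);c=p.mean(0);w,v=np.linalg.eigh(np.cov((p-c).T));return c,v[:,1],np.sqrt(w*12),len(p)
def tri(a,pa,b,pb):
    c1,d1=ray(a,*pa);c2,d2=ray(b,*pb);d1/=np.linalg.norm(d1);d2/=np.linalg.norm(d2)
    k=np.linalg.lstsq(np.c_[d1,-d2],c2-c1,rcond=None)[0];A=c1+k[0]*d1;B=c2+k[1]*d2
    return (A+B)/2,np.linalg.norm(A-B)
E
python3 - <<'E'
from m import *
t=snap('top');s=snap('scene')
O=((3,110,90),(20,255,255))
a=cen(mask(t,*O,(190,205,225,245)));b=cen(mask(s,*O,(325,250,370,300)))
for q,r in((t,a),(s,b)):
    print(r,onz(q,*r[0],.022)); L=r[2][1]*.3
    e=[onz(q,*(r[0]+k*L*r[1]),.022) for k in(-1,1)];d=e[0]-e[1];print('yaw',np.degrees(np.arctan2(d[1],d[0])))
print('handle tri',tri(t,a[0],s,b[0]))
# ball
R=((0,120,90),(8,255,255))
a=cen(mask(t,*R,(350,185,372,205)));b=cen(mask(s,*R,(220,160,240,180)));print(a,b)
print('ball top z.096',onz(t,*a[0],.096),tri(t,a[0],s,b[0]))
# yellow strip
Y=((24,60,150),(34,255,255))
for q,roi in((t,(270,150,345,180)),(s,(210,180,245,232))):
    m=mask(q,*Y,roi);r=cen(m);print('strip',r,onz(q,*r[0],.111));
    e=[onz(q,*(r[0]+k*r[2][1]/2*r[1]),.111) for k in(-1,1)];d=e[0]-e[1];print(e,np.linalg.norm(d),np.degrees(np.arctan2(d[1],d[0])))
    q['m']=r
print('strip tri',tri(t,t['m'][0],s,s['m'][0]))
# red box etc silhouettes for reference
r=cen(mask(t,(0,150,80),(8,255,255),(180,130,220,180)));print('box',onz(t,*r[0],.025))
# ring
m=mask(t,(14,110,120),(23,255,255),(290,155,330,185));print('ring',cen(m))
ys,xs=np.nonzero(m);print(list(zip(xs,ys)))
# rod pixels
g=t['image'][178:218,190:215];sat=cv2.cvtColor(g,cv2.COLOR_RGB2HSV)[:,:,1]
m=np.zeros(t['image'].shape[:2],np.uint8);m[178:218,190:215]=(sat<75)*255
r=cen(m);print('rod',r);print(np.argwhere(m>0)[[0,1,2,-1],::-1])
for sg in(-1,1):print(onz(t,*(r[0]+sg*r[2][1]/2*r[1]),.034))
E
```

```text
(array([211.3014, 225.9761]), array([0.2805, 0.9598]), array([ 7.7961, 26.7676]), 209) [0.4796 0.2644 0.022 ]
yaw 18.307555354078836
(array([345.5223, 273.514 ]), array([-0.6644,  0.7474]), array([11.6587, 30.4967]), 358) [0.4733 0.2595 0.022 ]
yaw -158.70861386956042
handle tri (array([0.4784, 0.2637, 0.0301]), np.float64(0.00221936418583083))
(array([360.5641, 194.0769]), array([-0.896,  0.444]), array([5.3186, 7.4716]), 39) (array([229.1538, 171.2821]), array([0.1508, 0.9886]), array([ 3.5897, 12.4668]), 39)
ball top z.096 [ 0.5914 -0.2242  0.096 ] (array([ 0.5919, -0.2266,  0.08  ]), np.float64(0.003343867917306489))
strip (array([307.365, 166.09 ]), array([-0.9778, -0.2096]), array([ 3.3979, 59.2024]), 200) [ 0.6753 -0.051   0.111 ]
[array([ 0.6575, -0.1433,  0.111 ]), array([0.6931, 0.0418, 0.111 ])] 0.18853841023807025 -100.90566300895036
strip (array([225.355 , 207.1732]), array([0.2363, 0.9717]), array([ 9.4178, 47.0858]), 231) [ 0.6778 -0.0438  0.111 ]
[array([ 0.6529, -0.1442,  0.111 ]), array([0.6998, 0.0452, 0.111 ])] 0.1950858773617419 -103.91829900387216
strip tri (arr
[... 726 characters left out ...]
172)), (np.int64(304), np.int64(172)), (np.int64(305), np.int64(172)), (np.int64(309), np.int64(172)), (np.int64(310), np.int64(172)), (np.int64(311), np.int64(172)), (np.int64(303), np.int64(173)), (np.int64(304), np.int64(173)), (np.int64(305), np.int64(173)), (np.int64(306), np.int64(173)), (np.int64(307), np.int64(173)), (np.int64(308), np.int64(173)), (np.int64(309), np.int64(173)), (np.int64(305), np.int64(174)), (np.int64(306), np.int64(174)), (np.int64(307), np.int64(174)), (np.int64(308), np.int64(174))]
rod (array([203.123 , 198.2049]), array([0.2875, 0.9578]), array([ 5.2836, 36.8973]), 122)
[[198 181]
 [197 182]
 [198 182]
 [214 217]]
[0.6319 0.3134 0.034 ]
[0.513  0.2732 0.034 ]
```

The crop confirms the leftmost orange handle with a straight steel rod. Rays put the handle at (0.479, 0.264) with yaw 18°, and rod end to handle centre measures 161 mm against 159 expected, so that fits. The guard strip is 189 mm long (190 expected), with fixture yaw about −11°. I'll rotate and move above the handle.

Request:
send_rows(plan=[[[0,0,0],[0,0,-0.0626],-1],[[0,0,0],[0,0,-0.0626],-1],[[0,0,0],[0,0,-0.0626],-1],[[0,0,0],[0,0,-0.0626],-1],[[0,0,0],[0,0,-0.0626],-1],[[0,0,0],[0,0,-0.0626],-1],[[0,0,0],[0,0,-0.0626],-1],[[-0.06,-0.147,0],[0,0,0],-1],[[-0.06,-0.147,0],[0,0,0],-1],[[-0.06,-0.147,0],[0,0,0],-1],[[-0.06,-0.147,0],[0,0,0],-1],[[-0.06,-0.147,0],[0,0,0],-1],[[-0.06,-0.147,0],[0,0,0],-1],[[-0.06,-0.147,0],[0,0,0],-1],[[-0.06,-0.147,0],[0,0,0],-1],[[-0.06,-0.147,0],[0,0,0],-1],[[-0.06,-0.147,0],[0,0,0],-1],[[-0.06,-0.147,0],[0,0,0],-1],[[-0.06,-0.147,0],[0,0,0],-1],[[-0.06,-0.147,0],[0,0,0],-1]])

```text
time_s: 1.97
tcp_pos: [0.4943, 0.2678, 0.2417]
orientation: [[-0.949, -0.314, 0.0], [-0.314, 0.949, 0.0], [-0.0, 0.0, -1.0]]
ft_force: [0.9, 1.1, -0.4]
finger_gap: 0.0871
grasp_force: 0.0
```

```bash
cat > go.py <<'E'
import sys
from m import *
# go.py x y z tool-y-angle : shares from the present pose
def go(x,y,z,a):
    s=sensors.state();R=s['orientation'];p=s['tcp_pos']
    c=np.degrees(np.arctan2(R[1,1],R[0,1]));k=((a-c+90)%180)-90
    from scipy.spatial.transform import Rotation as Q
    xa=np.array([np.cos(np.radians(c+k-90)),np.sin(np.radians(c+k-90)),0]);ya=np.array([-xa[1],xa[0],0])
    if True: # x = y cross z(down)
        xx=np.cross(ya,[0,0,-1.]); Rt=np.c_[xx,ya,[0,0,-1.]]
    w=Q.from_matrix(R.T@Rt).as_rotvec()/(np.pi/2)
    print('t',s['time_s'],'pos',p,'yang',c,'F',s['ft_force'],'gap',s['finger_gap'])
    print('turn',w,'shift after turn',Rt.T@(np.array([x,y,z])-p)/.2)
if __name__=='__main__': go(*map(float,sys.argv[1:]))
E
python3 - <<'E'
from go import *
go(.4937,.2692,.028,108.3)
t=snap('top')
# ring estimate & fixture in world
print('ring front',[onz(t,u,v,.036) for u,v in((306.5,174.8),(306,174.5))])
yw=np.radians(-10.9);X=np.array([np.cos(yw),np.sin(yw)]);Y=np.array([-X[1],X[0]])
O=np.array([.6755,-.051])-.005*X
for u,v in((306.5,174.8),(300,168),(312.3,170.5)):
    d=onz(t,u,v,.036)[:2]-O;print(d@X,d@Y)
d=np.array([.5914,-.2242])-O;print('ball',d@X,d@Y)
E
```

```text
t 1.9667 pos [0.4943 0.2678 0.2417] yang 108.3118521141273 F [ 0.9287  1.0795 -0.4147] gap 0.08707875662236206
turn [0.0001 0.0002 0.0001] shift after turn [0.0005 0.0074 1.0684]
ring front [array([ 0.66  , -0.0538,  0.036 ]), array([ 0.661 , -0.0521,  0.036 ])]
-0.009693155917751708 -0.005666372487076575
0.008332215484892807 0.020659900253746973
0.008793024896320169 -0.02174741435465614
ball -0.044831397011921695 -0.1859781757944739
```

Request:
send_rows(plan=[[[0,0.007,0.14],[0,0,0],-1],[[0,0,0.14],[0,0,0],-1],[[0,0,0.14],[0,0,0],-1],[[0,0,0.14],[0,0,0],-1],[[0,0,0.14],[0,0,0],-1],[[0,0,0.12],[0,0,0],-1],[[0,0,0.1],[0,0,0],-1],[[0,0,0.08],[0,0,0],-1],[[0,0,0.068],[0,0,0],-1],[[0,0,0],[0,0,0],-1],[[0,0,0],[0,0,0],1],[[0,0,0],[0,0,0],1],[[0,0,0],[0,0,0],1],[[0,0,0],[0,0,0],1],[[0,0,0],[0,0,0],1],[[0,0,0],[0,0,0],1],[[0,0,0],[0,0,0],1],[[0,0,0],[0,0,0],1]], grip_force=35)

```text
time_s: 3.52
tcp_pos: [0.4931, 0.2705, 0.0281]
orientation: [[-0.949, -0.314, 0.0], [-0.314, 0.949, 0.0], [-0.0, 0.0, -1.0]]
ft_force: [0.2, -0.2, -0.6]
finger_gap: 0.0416
grasp_force: 0.0
```

Request:
send_rows(plan=[[[0,0,0],[0,0,0],1],[[0,0,0],[0,0,0],1],[[0,0,0],[0,0,0],1],[[0,0,0],[0,0,0],1],[[0,0,0],[0,0,0],1],[[0,0,0],[0,0,0],1],[[0,0,0],[0,0,0],1],[[0,0,0],[0,0,0],1]])

```text
time_s: 4.18
tcp_pos: [0.4931, 0.2703, 0.0279]
orientation: [[-0.949, -0.314, 0.0], [-0.314, 0.949, -0.0], [0.0, -0.0, -1.0]]
ft_force: [0.8, -1.5, 0.4]
finger_gap: 0.024
grasp_force: 35.0
```

Request:
send_rows(plan=[[[0,0,-0.06],[0,0,0],1],[[0,0,-0.1],[0,0,0],1],[[0,0,-0.1],[0,0,0],1],[[0,0,-0.1],[0,0,0],1],[[0,0,-0.1],[0,0,0],1],[[0,0,-0.1],[0,0,0],1],[[0,0,-0.04],[0,0,0],1],[[0,0,0],[0,0,0.065],1],[[0,0,0],[0,0,0.065],1],[[0,0,0],[0,0,0.065],1],[[0,0,0],[0,0,0.065],1],[[0,0,0],[0,0,0.064],1],[[0,0,0],[0,0,0],1]])

```text
time_s: 5.27
tcp_pos: [0.4925, 0.2706, 0.1476]
orientation: [[-0.981, 0.193, -0.001], [0.193, 0.981, -0.0], [0.001, -0.0, -1.0]]
ft_force: [-0.2, 0.8, -2.1]
finger_gap: 0.0235
grasp_force: 35.0
```

```bash
python3 - <<'E'
from go import *
go(.4872,-.0153,.15,79.1)
t=snap('top','lift.png');s=snap('scene')
st=sensors.state();p=st['tcp_pos'];R=st['orientation']
f=-R[:,0] if R[0,0]<0 else R[:,0]
# expected tip with d=.015
tip=p+f*.140+np.array([0,0,-.024]);el=p+f*.144+np.array([0,0,.006])
for q in(t,s):print('tip',proj(q,tip),'elbow',proj(q,el))
im=np.hstack([cv2.resize(q['image'][int(v)-35:int(v)+35,int(u)-35:int(u)+35],None,fx=5.5,fy=5.5,interpolation=cv2.INTER_CUBIC) for q in(t,s) for u,v in[proj(q,tip)]])
cv2.imwrite('pics/tip.png',im[:,:,::-1])
E
```

```text
t 5.2667 pos [0.4925 0.2706 0.1476] yang 78.89632892255452 F [-0.2369  0.7579 -2.1135] gap 0.023479788441797853
turn [-0.0002 -0.0004 -0.0023] shift after turn [-0.244  -1.4086 -0.0118]
tip [np.float64(213.62012044776418), np.float64(177.23287899822034)] elbow [np.float64(212.25487293075918), np.float64(174.40059470938203)]
tip [np.float64(291.2249620324096), np.float64(268.98083134759156)] elbow [np.float64(289.5932792454148), np.float64(261.3512991530306)]
```

View pics/tip.png

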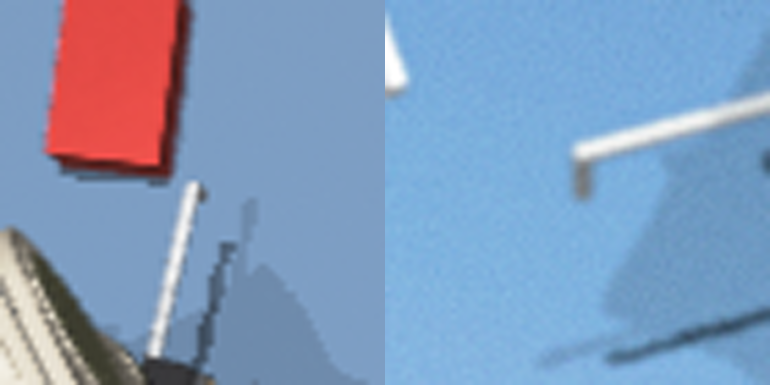

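The right-hand scene crop shows the hook held level, its downturn ending near (292,269). In the top crop the tip is near (214.5,177), about 1 px (2–3 mm) right of the prediction. That is small against the ±11 mm of slack. I'll go to the stand-off in front of the ring.

Request:
send_rows(plan=[[[-0.01,-0.06,0],[0,0,0],1],[[-0.02,-0.115,0],[0,0,0],1],[[-0.02,-0.115,0],[0,0,0],1],[[-0.02,-0.115,0],[0,0,0],1],[[-0.02,-0.115,0],[0,0,0],1],[[-0.02,-0.115,0],[0,0,0],1],[[-0.02,-0.115,0],[0,0,0],1],[[-0.02,-0.115,0],[0,0,0],1],[[-0.02,-0.115,0],[0,0,0],1],[[-0.02,-0.115,0],[0,0,0],1],[[-0.02,-0.115,0],[0,0,0],1],[[-0.02,-0.115,0],[0,0,0],1],[[-0.014,-0.074,0],[0,0,0],1],[[0,0,0.1],[0,0,0],1],[[0,0,0.1],[0,0,0],1],[[0,0,0.1],[0,0,0],1],[[0,0,0.05],[0,0,0],1],[[0,0,0],[0,0,0],1]])

```text
time_s: 6.87
tcp_pos: [0.4864, -0.0142, 0.076]
orientation: [[-0.982, 0.187, -0.004], [0.187, 0.982, -0.001], [0.004, -0.001, -1.0]]
ft_force: [-0.4, -0.0, -2.0]
finger_gap: 0.0235
grasp_force: 35.0
```

```bash
python3 - <<'E'
from go import *
go(.5461,-.0246,.077,79.1)
t=snap('top')
s=snap('scene');a=cv2.resize(t['image'][130:240,265:375],(390,390),interpolation=cv2.INTER_CUBIC);b=cv2.resize(s['image'][150:260,190:300],(390,390),interpolation=cv2.INTER_CUBIC)
cv2.imwrite('pics/pre.png',np.hstack([a,b])[:,:,::-1])
E
```

```text
t 6.8667 pos [ 0.4864 -0.0142  0.076 ] yang 79.20525894817531 F [-0.3997 -0.0201 -1.9552] gap 0.023533472972153704
turn [-0.0008 -0.0023  0.0012] shift after turn [-0.3027  0.0053 -0.0049]
```

View pics/pre.png

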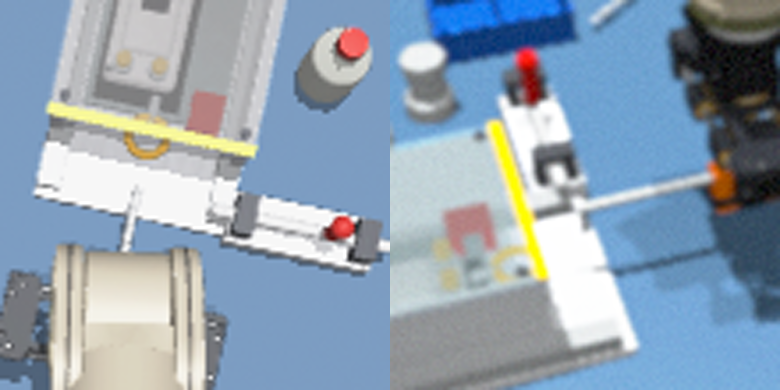

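The top crop shows the rod end at about (304,183), in line with the ring at about (306,168). In the scene crop the rod is level in front of the yellow strip and the ring is still clear of it.

```bash
python3 - <<'E'
from go import *
t=snap('top');X=np.array([.982,-.189]);Y=np.array([.189,.982]);O=np.array([.6706,-.0501])
g=t['image'][175:200,295:312].astype(int)
import sys
e=onz(t,303.9,182.6,.088)[:2]-O;print('elbow fixture',e@X,e@Y)
p=sensors.state()['tcp_pos'][:2]-O;print('tcp fixture',p@X,p@Y)
E
```

```text
elbow fixture -0.04577597812626579 -0.0009847858628891232
tcp fixture -0.18537954766036832 0.00139989249285772
```

Request:
send_rows(plan=[[[-0.04,0,0],[0,0,0],1],[[-0.06,0,0],[0,0,0],1],[[-0.06,0,0],[0,0,0],1],[[-0.06,0,0],[0,0,0],1],[[-0.06,0,0],[0,0,0],1],[[-0.03,0,0],[0,0,0],1],[[0,0,0],[0,0,0],1],[[0,0,0.03],[0,0,0],1],[[0,0,0.03],[0,0,0],1],[[0,0,0.03],[0,0,0],1]])

```text
time_s: 7.85
tcp_pos: [0.5485, -0.025, 0.0593]
orientation: [[-0.982, 0.188, -0.0], [0.188, 0.982, 0.0], [0.001, 0.0, -1.0]]
ft_force: [-0.4, -0.4, -2.2]
finger_gap: 0.0237
grasp_force: 35.0
```

```bash
python3 - <<'E'
from go import *
go(.546,-.0246,.043,79.1)
t=snap('top');s=snap('scene');a=cv2.resize(t['image'][140:200,280:340],(390,390),interpolation=cv2.INTER_CUBIC);b=cv2.resize(s['image'][190:240,200:250],(390,390),interpolation=cv2.INTER_CUBIC)
cv2.imwrite('pics/ins.png',np.hstack([a,b])[:,:,::-1])
E
```

```text
t 7.85 pos [ 0.5485 -0.025   0.0593] yang 79.16210843763697 F [-0.3752 -0.3629 -2.2225] gap 0.023740057995232804
turn [ 0.0001 -0.0003  0.0007] shift after turn [ 0.0128 -0.0006  0.0813]
```

View pics/ins.png

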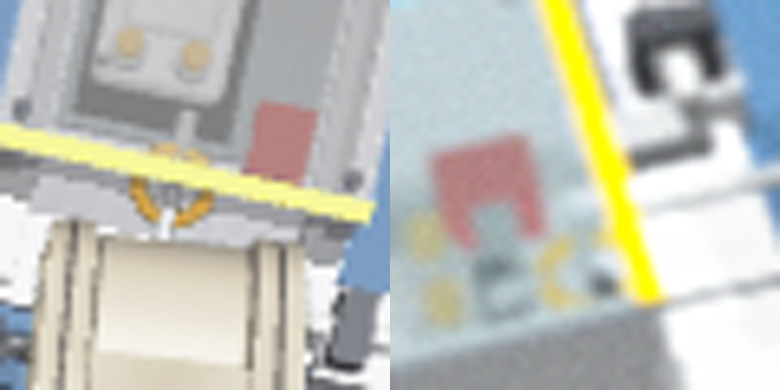

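The top crop shows the rod crossing the ring's front bar at about (306,173) and ending mid-hole. There is no contact force, so I'll lower the rest of the way and check the force.

Request:
send_rows(plan=[[[0,0,0.02],[0,0,0],1],[[0,0,0.02],[0,0,0],1],[[0,0,0.02],[0,0,0],1],[[0,0,0.015],[0,0,0],1],[[0,0,0],[0,0,0],1],[[0,0,0],[0,0,0],1]])

```text
time_s: 8.45
tcp_pos: [0.5491, -0.0252, 0.0447]
orientation: [[-0.982, 0.188, -0.0], [0.188, 0.982, 0.0], [0.0, -0.0, -1.0]]
ft_force: [-0.2, 0.9, -2.8]
finger_gap: 0.0238
grasp_force: 35.0
```

Request:
send_rows(plan=[[[0.02,0,0],[0,0,0],1],[[0.04,0,0],[0,0,0],1],[[0.04,0,0],[0,0,0],1],[[0.04,0,0],[0,0,0],1],[[0.04,0,0],[0,0,0],1],[[0.04,0,0],[0,0,0],1],[[0.04,0,0],[0,0,0],1],[[0.04,0,0],[0,0,0],1],[[0.04,0,0],[0,0,0],1]])

```text
time_s: 9.2
tcp_pos: [0.4817, -0.0122, 0.0451]
orientation: [[-0.982, 0.188, 0.0], [0.188, 0.982, 0.0], [-0.0, 0.0, -1.0]]
ft_force: [3.1, -1.3, -2.0]
finger_gap: 0.0238
grasp_force: 35.0
```

```bash
python3 - <<'E'
from go import *
go(.446,-.0054,.044,79.1)
t=snap('top');a=cv2.resize(t['image'][140:220,280:380],(600,480),interpolation=cv2.INTER_CUBIC)
cv2.imwrite('pics/pull.png',a[:,:,::-1])
E
```

```text
t 9.2 pos [ 0.4817 -0.0122  0.0451] yang 79.15226032504764 F [ 3.081  -1.3191 -2.0164] gap 0.02382609176706694
turn [0.0001 0.0003 0.0006] shift after turn [ 0.1817 -0.0003  0.0053]
```

View pics/pull.png

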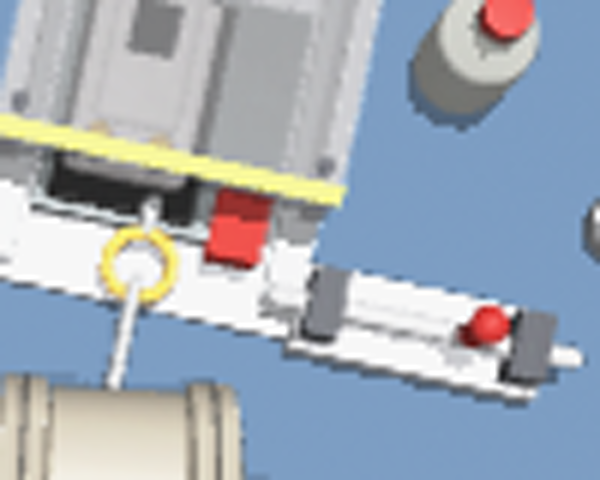

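The ring, now at about (303,184), is following the hook, and the force is 3 N. I'll keep pulling.

Request:
send_rows(plan=[[[0.04,0,0],[0,0,0],1],[[0.04,0,0],[0,0,0],1],[[0.03,0,0],[0,0,0],1],[[0.01,0,0],[0,0,0],1],[[0.01,0,0],[0,0,0],1],[[0,0,0],[0,0,0],1]])

```text
time_s: 9.75
tcp_pos: [0.4564, -0.0074, 0.0449]
orientation: [[-0.982, 0.188, -0.001], [0.188, 0.982, 0.0], [0.001, 0.0, -1.0]]
ft_force: [1.5, 0.3, -3.7]
finger_gap: 0.0241
grasp_force: 35.0
```

Request:
send_rows(plan=[[[0.015,0,0],[0,0,0],1],[[0.015,0,0],[0,0,0],1],[[0.01,0,0],[0,0,0],1],[[0,0,0],[0,0,0],1]])

```text
time_s: 10.08
tcp_pos: [0.4501, -0.0061, 0.0454]
orientation: [[-0.982, 0.188, 0.003], [0.188, 0.982, -0.0], [-0.003, 0.001, -1.0]]
ft_force: [7.7, -1.6, -4.8]
finger_gap: 0.0239
grasp_force: 35.0
```

Request:
send_rows(plan=[[[0.01,0,0],[0,0,0],1],[[0.005,0,0],[0,0,0],1],[[0,0,0],[0,0,0],1],[[0,0,0],[0,0,0],1]])

```text
time_s: 10.42
tcp_pos: [0.4497, -0.0057, 0.0464]
orientation: [[-0.982, 0.189, 0.008], [0.189, 0.982, -0.0], [-0.008, 0.001, -1.0]]
ft_force: [14.5, -3.0, -5.6]
finger_gap: 0.0239
grasp_force: 35.0
```

```bash
python3 - <<'E'
from go import *
go(.446,-.0054,.044,79.1)
t=snap('top');X=np.array([.982,-.189]);Y=np.array([.189,.982]);O=np.array([.6706,-.0501])
m=mask(t,(18,70,150),(34,255,255),(285,178,325,205))
r=cen(m);print(r);d=onz(t,*r[0],.038)[:2]-O;print('ring fixture',d@X,d@Y)
ys,xs=np.nonzero(m);P=np.array([onz(t,x,y,.038)[:2]-O for x,y in zip(xs,ys)]);print('x range',(P@X).min(),(P@X).max(),(P@Y).min(),(P@Y).max())
E
```

```text
t 10.4167 pos [ 0.4497 -0.0057  0.0464] yang 79.12710723361492 F [14.4952 -2.9812 -5.6298] gap 0.023937496978422665
turn [0.0009 0.005  0.0003] shift after turn [ 0.0184 -0.0021  0.0119]
(array([300.7632, 192.6579]), array([-0.9964, -0.0845]), array([12.5915, 14.4107]), 76)
ring fixture -0.07342530672616103 0.0006346005998834416
x range -0.09422153114893156 -0.05451745192698135 -0.02151094513427307 0.02262092189146772
```

The nest is at its stop: the ring is at fixture x ≈ −73 (−72 expected) and the force is rising to 14 N. I'll ease off to the hole's middle and lift.

Request:
send_rows(plan=[[[-0.03,0,0],[0,0,0],1],[[-0.03,0,0],[0,0,0],1],[[-0.01,0,0],[0,0,0],1],[[0,0,0],[0,0,0],1],[[0,0,0],[0,0,0],1]])

```text
time_s: 10.88
tcp_pos: [0.4592, -0.008, 0.0445]
orientation: [[-0.982, 0.188, -0.001], [0.188, 0.982, -0.0], [0.001, -0.0, -1.0]]
ft_force: [-0.9, 0.7, -3.3]
finger_gap: 0.0237
grasp_force: 35.0
```

Request:
send_rows(plan=[[[0,0,-0.03],[0,0,0],1],[[0,0,-0.06],[0,0,0],1],[[0,0,-0.08],[0,0,0],1],[[0,0,-0.1],[0,0,0],1],[[0,0,-0.1],[0,0,0],1],[[0,0,0],[0,0,0],1]])

```text
time_s: 11.38
tcp_pos: [0.4615, -0.0079, 0.1226]
orientation: [[-0.982, 0.188, 0.005], [0.189, 0.982, 0.001], [-0.005, 0.002, -1.0]]
ft_force: [1.0, 0.6, -1.6]
finger_gap: 0.0237
grasp_force: 35.0
```

```bash
python3 go.py .46 .23 .0285 79.1; python3 - <<'E'
from m import *
t=snap('top');X=np.array([.982,-.189]);O=np.array([.6706,-.0501])
m=mask(t,(18,70,150),(34,255,255),(285,178,325,205))
r=cen(m);d=onz(t,*r[0],.038)[:2]-O;print('ring fixture',r[0],d@X)
E
```

```text
t 11.3833 pos [ 0.4615 -0.0079  0.1226] yang 79.13518878219149 F [ 1.0112  0.6346 -1.6094] gap 0.023696846914944957
turn [0.0014 0.0031 0.0004] shift after turn [0.2325 1.1667 0.4707]
ring fixture [300.6111 192.7222] -0.07374680567105313
```

Unhooked, and the nest has not moved. Now I'll carry the hook left and set it down.

Request:
send_rows(plan=[[[0.014,0.07,0],[0,0,0],1],[[0.024,0.12,0],[0,0,0],1],[[0.024,0.12,0],[0,0,0],1],[[0.024,0.12,0],[0,0,0],1],[[0.024,0.12,0],[0,0,0],1],[[0.024,0.12,0],[0,0,0],1],[[0.024,0.12,0],[0,0,0],1],[[0.024,0.12,0],[0,0,0],1],[[0.024,0.12,0],[0,0,0],1],[[0.024,0.12,0],[0,0,0],1],[[0,0.02,0.06],[0,0,0],1],[[0,0,0.1],[0,0,0],1],[[0,0,0.1],[0,0,0],1],[[0,0,0.1],[0,0,0],1],[[0,0,0.05],[0,0,0],1],[[0,0,0],[0,0,0],1],[[0,0,0],[0,0,0],1]])

```text
time_s: 12.85
tcp_pos: [0.4583, 0.23, 0.0365]
orientation: [[-0.982, 0.188, -0.001], [0.188, 0.982, -0.001], [0.001, -0.001, -1.0]]
ft_force: [0.9, 0.8, -2.4]
finger_gap: 0.0236
grasp_force: 35.0
```

```bash
python3 go.py .46 .23 .0285 79.1
```

```text
t 12.85 pos [0.4583 0.23   0.0365] yang 79.13576968679526 F [ 0.8514  0.7747 -2.4333] gap 0.023648634107102117
turn [-0.0007 -0.0007  0.0004] shift after turn [-0.0084  0.0016  0.0402]
```

Request:
send_rows(plan=[[[0,0,0.015],[0,0,0],1],[[0,0,0.015],[0,0,0],1],[[0,0,0.008],[0,0,0],1],[[0,0,0],[0,0,0],1],[[0,0,0],[0,0,0],1]])

```text
time_s: 13.27
tcp_pos: [0.4588, 0.2305, 0.0296]
orientation: [[-0.982, 0.188, 0.0], [0.188, 0.982, 0.0], [-0.0, 0.0, -1.0]]
ft_force: [0.4, 0.1, -2.5]
finger_gap: 0.0239
grasp_force: 35.0
```

Still hanging by a hair, so down another 1.5 mm, then release and rise.

Request:
send_rows(plan=[[[0,0,0.006],[0,0,0],1],[[0,0,0],[0,0,0],1],[[0,0,0],[0,0,0],0.4],[[0,0,0],[0,0,0],0.2],[[0,0,0],[0,0,0],0],[[0,0,0],[0,0,0],-0.5],[[0,0,0],[0,0,0],-1],[[0,0,0],[0,0,0],-1],[[0,0,0],[0,0,0],-1],[[0,0,0],[0,0,0],-1],[[0,0,0],[0,0,0],-1],[[0,0,0],[0,0,0],-1]])

```text
time_s: 14.27
tcp_pos: [0.4587, 0.2305, 0.0282]
orientation: [[-0.982, 0.188, 0.0], [0.188, 0.982, 0.0], [-0.0, 0.0, -1.0]]
ft_force: [1.0, 0.4, 0.3]
finger_gap: 0.0778
grasp_force: 0.0
```

Request:
send_rows(plan=[[[0,0,-0.04],[0,0,0],-1],[[0,0,-0.12],[0,0,0],-1],[[0,0,-0.15],[0,0,0],-1],[[0,0,-0.18],[0,0,0],-1],[[0,0,-0.18],[0,0,0],-1],[[0,0,-0.18],[0,0,0],1],[[0,0,-0.1],[0,0,0],1]])

```text
time_s: 14.85
tcp_pos: [0.4596, 0.2308, 0.2232]
orientation: [[-0.982, 0.189, 0.004], [0.189, 0.982, 0.003], [-0.004, 0.004, -1.0]]
ft_force: [0.3, -0.3, 0.0]
finger_gap: 0.0801
grasp_force: 0.0
```

```bash
python3 go.py .582 -.274 .091 79.1; python3 - <<'E'
from m import *
t=snap('top','placed.png')
O=((3,110,90),(20,255,255));r=cen(mask(t,*O,(190,205,250,260)));print(r,onz(t,*r[0],.022))
a=cen(mask(t,(0,120,90),(8,255,255),(350,185,372,205)));print('ball',onz(t,*a[0],.096))
E
```

```text
t 14.85 pos [0.4596 0.2308 0.2232] yang 79.12895177735652 F [ 0.3489 -0.2808  0.0353] gap 0.08011781680873414
turn [0.0024 0.0023 0.0003] shift after turn [-1.0781 -2.3628  0.6608]
(array([nan, nan]), array([nan, nan]), array([nan, nan]), 0) [nan nan nan]
ball [ 0.5914 -0.2242  0.096 ]m.py:7: RuntimeWarning: Mean of empty slice.
  p=np.argwhere(m>0)[:,::-1].astype(float);c=p.mean(0);w,v=np.linalg.eigh(np.cov((p-c).T));return c,v[:,1],np.sqrt(w*12),len(p)
  ret = um.true_divide(
  avg = a.mean(axis, **keepdims_kw)
m.py:7: RuntimeWarning: Degrees of freedom <= 0 for slice
  p=np.argwhere(m>0)[:,::-1].astype(float);c=p.mean(0);w,v=np.linalg.eigh(np.cov((p-c).T));return c,v[:,1],np.sqrt(w*12),len(p)
  c *= np.true_divide(1, fact)
  c *= np.true_divide(1, fact)
```

View pics/placed.png

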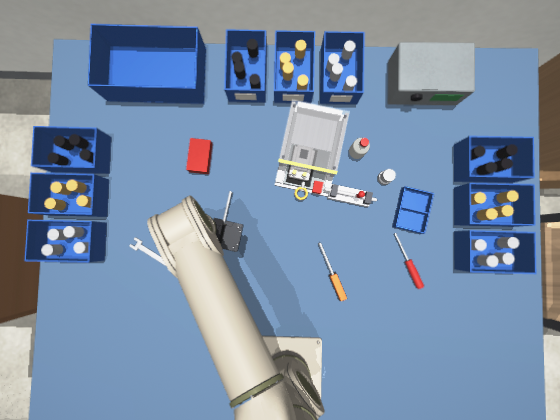

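The nest is forward, with the ring at (301,193). The rod of the placed hook is visible at (229,200), clear of everything. Next I go to the right of the bolt post.

Request:
send_rows(plan=[[[-0.03,-0.063,0],[0,0,0],1],[[-0.057,-0.125,0],[0,0,0],1],[[-0.057,-0.125,0],[0,0,0],1],[[-0.057,-0.125,0],[0,0,0],1],[[-0.057,-0.125,0],[0,0,0],1],[[-0.057,-0.125,0],[0,0,0],1],[[-0.057,-0.125,0],[0,0,0],1],[[-0.057,-0.125,0],[0,0,0],1],[[-0.057,-0.125,0],[0,0,0],1],[[-0.057,-0.125,0],[0,0,0],1],[[-0.057,-0.125,0],[0,0,0],1],[[-0.057,-0.125,0],[0,0,0],1],[[-0.057,-0.125,0],[0,0,0],1],[[-0.057,-0.125,0],[0,0,0],1],[[-0.057,-0.125,0],[0,0,0],1],[[-0.057,-0.125,0],[0,0,0],1],[[-0.057,-0.125,0],[0,0,0],1],[[-0.057,-0.125,0],[0,0,0],1],[[-0.057,-0.125,0],[0,0,0],1],[[-0.025,-0.05,0],[0,0,0],1]])

```text
time_s: 16.57
tcp_pos: [0.5813, -0.2784, 0.2182]
orientation: [[-0.981, 0.192, -0.0], [0.192, 0.981, -0.002], [0.0, -0.002, -1.0]]
ft_force: [-0.4, -0.9, -0.6]
finger_gap: 0.0005
grasp_force: 0.0
```

```bash
python3 go.py .582 -.274 .091 79.1
```

```text
t 16.5667 pos [ 0.5813 -0.2784  0.2182] yang 78.95374354060075 F [-0.3835 -0.9189 -0.551 ] gap 0.0005044797298334635
turn [-0.0011 -0.0001 -0.0016] shift after turn [0.0008 0.0223 0.636 ]
```

Request:
send_rows(plan=[[[0,0,0.06],[0,0,0],1],[[0,0,0.12],[0,0,0],1],[[0,0,0.14],[0,0,0],1],[[0,0,0.14],[0,0,0],1],[[0,0,0.12],[0,0,0],1],[[0,0,0.056],[0,0,0],1],[[0,0,0],[0,0,0],1],[[0,0.04,0],[0,0,0],1],[[0,0.04,0],[0,0,0],1],[[0,0,0],[0,0,0],1]])

```text
time_s: 17.4
tcp_pos: [0.5869, -0.256, 0.0925]
orientation: [[-0.983, 0.186, 0.003], [0.186, 0.983, 0.001], [-0.003, 0.001, -1.0]]
ft_force: [1.1, 0.1, -0.4]
finger_gap: 0.0004
grasp_force: 0.0
```

```bash
python3 - <<'E'
from go import *
Y=np.array([.189,.982]);X=np.array([.982,-.189]);O=np.array([.6706,-.0501])
p=sensors.state()['tcp_pos'][:2]-O;print('tcp fixture',p@X,p@Y)
q=O-.0435*X-.150*Y;go(q[0],q[1],.091,79.1)
E
```

```text
tcp fixture -0.043248483429897074 -0.21804344630096542
t 17.4 pos [ 0.5869 -0.256   0.0925] yang 79.30561634104458 F [ 1.0919  0.1345 -0.4252] gap 0.00036856682314761243
turn [0.0009 0.0017 0.0023] shift after turn [0.0013 0.3402 0.0077]
```

Request:
send_rows(plan=[[[0,0.02,0],[0,0,0],1],[[0,0.03,0],[0,0,0],1],[[0,0.03,0],[0,0,0],1],[[0,0.03,0],[0,0,0],1],[[0,0.03,0],[0,0,0],1],[[0,0.03,0],[0,0,0],1],[[0,0.03,0],[0,0,0],1],[[0,0.02,0],[0,0,0],1],[[0,0,0],[0,0,0],1]])

```text
time_s: 18.15
tcp_pos: [0.5938, -0.2141, 0.0909]
orientation: [[-0.982, 0.187, 0.0], [0.187, 0.982, 0.001], [-0.0, 0.001, -1.0]]
ft_force: [-0.4, -1.2, 1.1]
finger_gap: 0.0005
grasp_force: 0.3
```

```bash
python3 - <<'E'
from m import *
Y=np.array([.189,.982]);X=np.array([.982,-.189]);O=np.array([.6706,-.0501])
s=snap('scene');m=mask(s,(0,120,90),(8,255,255),(200,150,260,215))
n,l,st,ce=cv2.connectedComponentsWithStats(m)
for i in range(1,n):
    if st[i,4]>5:
        d=onz(s,*ce[i],.085)[:2]-O;print(st[i],ce[i],d@X,d@Y)
p=sensors.state()['tcp_pos'][:2]-O;print(p@X,p@Y)
E
```

```text
[229 175   5  11  30] [231.3667 179.2333] -0.04227509543970058 -0.1394339857056086
[233 200  13  13  95] [239.6105 205.8316] -0.03786112814649244 -0.0125611741224026
-0.04471547533734995 -0.17578964607444614
```

Request:
send_rows(plan=[[[0,0.015,0],[0,0,0],1],[[0,0.015,0],[0,0,0],1],[[0,0.01,0],[0,0,0],1],[[0,0,0],[0,0,0],1]])

```text
time_s: 18.53
tcp_pos: [0.5947, -0.2071, 0.0906]
orientation: [[-0.982, 0.188, -0.001], [0.188, 0.982, 0.0], [0.001, 0.0, -1.0]]
ft_force: [-0.9, -2.6, 0.1]
finger_gap: 0.0002
grasp_force: 0.8
```

Request:
send_rows(plan=[[[0,0.015,0],[0,0,0],1],[[0,0.01,0],[0,0,0],1],[[0,0,0],[0,0,0],1]])

```text
time_s: 18.78
tcp_pos: [0.5956, -0.2021, 0.0906]
orientation: [[-0.982, 0.188, -0.001], [0.188, 0.982, 0.001], [0.001, 0.0, -1.0]]
ft_force: [-0.3, -2.8, -1.4]
finger_gap: 0.0003
grasp_force: 0.9
```

Request:
send_rows(plan=[[[0,0.01,0],[0,0,0],1],[[0,0.01,0],[0,0,0],1],[[0,0,0],[0,0,0],1]])

```text
time_s: 19.03
tcp_pos: [0.5963, -0.1987, 0.0908]
orientation: [[-0.982, 0.188, -0.001], [0.188, 0.982, -0.0], [0.001, -0.0, -1.0]]
ft_force: [-1.1, -3.0, -0.8]
finger_gap: 0.0005
grasp_force: 1.1
```

Request:
send_rows(plan=[[[0,0.01,0],[0,0,0],1],[[0,0.01,0],[0,0,0],1],[[0,0,0],[0,0,0],1]])

```text
time_s: 19.28
tcp_pos: [0.5964, -0.1982, 0.0909]
orientation: [[-0.982, 0.191, -0.0], [0.191, 0.982, -0.004], [-0.0, -0.004, -1.0]]
ft_force: [-1.7, -12.2, -5.0]
finger_gap: 0.0003
grasp_force: 5.7
```

Hard stop at 12 N. I'll press slightly more, then back off, rise and verify.

Request:
send_rows(plan=[[[0,0.006,0],[0,0,0],1],[[0,0,0],[0,0,0],1],[[0,-0.05,0],[0,0,0],1],[[0,-0.08,0],[0,0,0],1],[[0,-0.08,0],[0,0,0],1],[[0,0,0],[0,0,0],1],[[0,0,-0.15],[0,0,0],1],[[0,0,-0.18],[0,0,0],1],[[0,0,-0.18],[0,0,0],1],[[0.1,-0.1,-0.18],[0,0,0],1],[[0.12,-0.1,0],[0,0,0],1],[[0.12,-0.1,0],[0,0,0],1],[[0.12,-0.1,0],[0,0,0],1],[[0.12,-0.1,0],[0,0,0],1],[[0.12,-0.1,0],[0,0,0],1],[[0,0,0],[0,0,0],1],[[0,0,0],[0,0,0],1]])

```text
time_s: 20.7
tcp_pos: [0.4311, -0.3251, 0.2263]
orientation: [[-0.982, 0.19, 0.002], [0.19, 0.982, 0.001], [-0.002, 0.001, -1.0]]
ft_force: [0.3, 1.0, 0.4]
finger_gap: 0.0003
grasp_force: 0.0
```

```bash
python3 - <<'E'
from m import *
t=snap('top');Y=np.array([.189,.982]);X=np.array([.982,-.189]);O=np.array([.6706,-.0501])
a=cen(mask(t,(0,120,90),(8,255,255),(335,180,372,205)));d=onz(t,*a[0],.096)[:2]-O;print('ball',a,d@X,d@Y)
r=cen(mask(t,(18,70,150),(34,255,255),(285,178,325,205)));d=onz(t,*r[0],.038)[:2]-O;print('ring',d@X)
q=cen(mask(t,(3,110,90),(20,255,255),(190,195,260,260)));print('hook',onz(t,*q[0],.022),q[2:])
b=cv2.resize(t['image'][140:260,190:390],(800,480),interpolation=cv2.INTER_CUBIC);cv2.imwrite('pics/end.png',b[:,:,::-1]);print(sensors.state()['tcp_pos'],sensors.state()['time_s'])
E
```

```text
ball (array([345.8947, 191.    ]), array([-0.726 ,  0.6877]), array([5.3648, 7.0864]), 38) -0.04506373050222619 -0.13804761501035365
ring -0.07493939495448922
hook [0.4434 0.2335 0.022 ] (array([ 7.5502, 27.1144]), 205)
[ 0.4324 -0.3241  0.2261] 20.75
```

View pics/end.png

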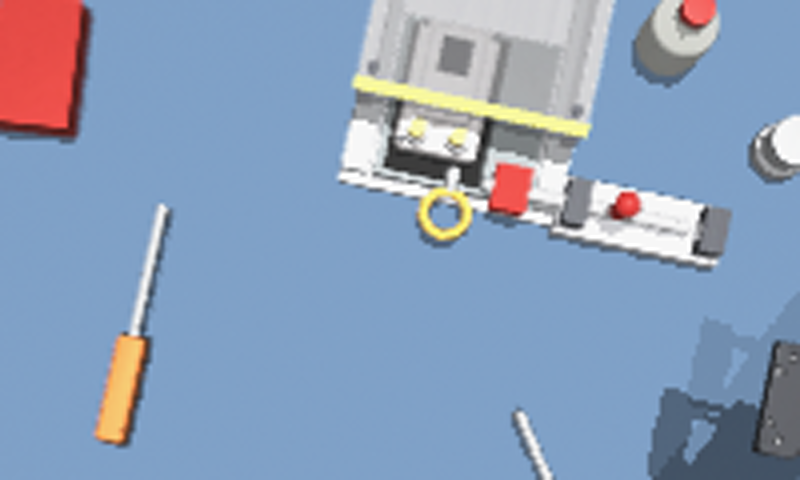

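The final crop shows the post at (346,191), which is fixture y ≈ −138 against −140 for home. The nest is forward, the hook is standing clear at left, and the arm is free. Signing off.

```bash
python3 -c "
from bench import workorder;print(workorder.sign_off())"
```

```text
the job is handed in; nothing more can be done
None
```

The nest is drawn forward against its front stop, the pull hook is standing on the bench clear of the ring, the bolt is fully home in the keeper, and the job was handed in at about 21 s of the 58 s allowed.

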